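# Stamp the slip on the writing board

### The job

Take the sprung stamp with the oblong foot, make a trial impression flat on the white memo block, and lift it off again. Then set it square and flat on the slip on the sloping board, inside the printed oblong frame and in line with it, and press it gently down through most of its stroke, stamping nowhere else on the board. Finish while still holding it pressed there in the gripper, with a light, steady force (under 15 N), and leave the other stamps, the stapler and the clip dish where they stand.

Things in the scene. Friction and masses are not known exactly. Their poses are not given: they have to be found in the camera images.
- stamp: Oblong sprung hand stamp, loose, about 140 g, standing. Moves with the grip. Origin: centre of the foot's underside when relaxed; z up through the grip, x along the foot's long side. Black grip block 46 (x) by 26 (y) mm, from z = 52 to 100 mm; take it across the 26 mm. Slim stem below; round it the grey foot, 60 (x) by 40 (y) by 34 mm high, flat underneath. A half turn about z makes no difference.
- stamp_foot (a joint): Stroke of the stamp: how far the foot has slid up into the stamp along the stamp's z, 0 (relaxed) to 0.018 m (stop). Spring: about 2.4 N to start moving, plus 300 N per metre, so about 6 N at 12 mm and 7.8 N at the stop. Beyond the stop the stamp is rigid.
- stamp_face (a point): Centre of the underside of the stamp's foot (the printing face); axes as stamp. It moves with the foot.
- memo: The white memo block (scrap paper), 100 x 100 mm, 24 mm high, fixed. Origin under its middle, sides along x and y.
- memo_top (a point): Centre of the top face of the white memo block (scrap paper), 100 x 100 mm, 24 mm high, fixed, its sides along x and y, z up.
- slope: Dark wooden sloping writing board, fixed. Origin on the desk under the middle of its surface (55 mm up); x level towards the raised edge, y along its width. Surface 200 mm up the slope by 280 mm wide, inclined 18 degrees; 6 mm lip at the low edge, 8 mm steel clip bar at the raised edge. Two fixed white slips, 155 x 118 mm, lie side by side on it; either may be on the left.
- form_box (a point): Centre of the black oblong frame printed on one slip, on the surface of the sloping board. Frame 72 mm outside along y (across the slope), 52 mm along x (up the slope), line 3 mm wide, so 66 x 46 mm inside. z is the outward normal of the board's surface.
- form_ring (a point): Centre of the round ring, 56 mm outside diameter, printed on the other slip: not the one to stamp. Same axes as form_box.
- round_stamp: Bystander: stamp of the same height (100 mm) with a round foot, 46 mm diameter, and a round grip, 30 mm. Origin under its foot.
- square_stamp: Bystander: stamp, 100 mm high, square foot 36 mm, square grip 28 mm. Origin under its foot.
- stapler: Bystander: black stapler, 140 mm long along its y, 52 mm high. Origin under its middle.
- clip_dish: Bystander: small glass dish of paper clips, 84 mm diameter, 28 mm high. Origin under its middle.
Mind the look-alikes: they are no part of the job. Leave any green look-alike of the stamp alone.

How it is judged:
By the outcome, as a careful person would: the job done as asked, in the order asked, and still so for the second after the job is handed in, while the arm keeps its last pose, push and grip.
It also fails if it takes over 48 s, if anything falls off the work surface, if the arm or the gripper's body presses on something with over 40 N, if the wrist force passes 120 N, or if a joint passes its speed limit or range.

### The arm

A 7-joint arm with a two-finger parallel gripper is mounted at the origin on the work surface. World frame = base frame: x ahead of the robot, y to its left, z up, the work surface at z = 0. Lengths are in m, angles in rad, forces in N, time in s.
With the tool pointing down it reaches from about 0.35 to 0.775 m from the base axis. Payload 3.1 kg.
Tool frame: the origin (TCP) lies on the centre line of the jaws, within the pads' length; the fingertips stand 25 mm ahead of it and the grasp point (between the pads) lies 6 mm ahead of it (bot.tip_reach is the distance from the TCP to the fingertips, in m); z points along the fingers, y is the direction in which the jaws open and shut (so a half turn about z gives the same grasp; the last joint's range is limited). The gripper opens to 85 mm and grips with 20 to 120 N. Pads are 22 mm wide; open, the fingers measure 114 mm over their backs; the gripper's body (76 mm by 85 mm) begins 54 mm behind the grasp point. The pads swing forward as they close: fully open they stand 13 mm farther back than shut.
Start: joints at [1.234, 0.311, 0.014, 1.512, -0.004, 1.319, -0.027], TCP at [0.16, -0.526, 0.256] pointing down, gripper open.
Joint ranges: [-2.7, 2.7], [-0.3, 1.91], [-1.27, 1.3], [0.12, 2.57], [-1.44, 4.58], [0.2, 2.03], [-3.05, 3.05]. Speed limits (rad/s): [2.79, 2.79, 3.14, 3.14, 3.14, 3.14, 3.14].

### API

Orientations are given as a rotation vector (axis times angle).
In Python, from plant import bot, eyes gives the robot as it stands. Calls block until the motion is done:
- bot.reach(position, orientation): joint-space move of the TCP to a pose.
- bot.line_to(position, rate=0.15, attitude=None): straight line of the TCP; attitude=None keeps the orientation; rate is the mean speed in m/s.
- bot.move_joints(angles): joint-space move.
- bot.let_go() and bot.gripper_close(grasp_force=None): open the fingers fully, or close them until they stop; grasp_force is the grip in N (None keeps the last).
- bot.sleep(seconds).
- bot.solve_ik(position, orientation): joint angles nearest the present ones, or None.
- bot.get_obs(): the state.
- eyes.read_camera(name): name is "side" or "top" or "wrist"; returns a dict with "color" (420x560x3 uint8, blue, green, red), "K" (3x3 intrinsics, pixels), "dist_coeffs" ([k1, k2, p1, p2, k3] as OpenCV has them; the pictures are not rectified), "world_from_camera" (4x4, takes a point from camera to world coordinates). Camera axes: x right, y down, z forward; pixel columns grow to the right and rows downward; lengths in m; the calibration is good to about 2 mm. A picture is of the moment at which its call begins. There is no depth.
A pose or a line that the arm cannot do raises bot.PlanningError and nothing moves.
- bot.sign_off(): hands the job in, once; it reports no verdict.
The state is a dict: "time_s": time; "joints": joint angles; "qd": joint speeds; "effort": joint torques, N m; "eef_pos": TCP position; "tcp_rot": TCP orientation; "wrist_force": force on the tool from outside, world axes, zero at the start; "wrist_torque": the same for the moment, N m; "width": finger opening in m.
Only numpy, scipy, OpenCV 4.12 (cv2) and the standard library are available. Lean on these libraries where they do the work, as an engineer would, in place of code of your own. Each camera call takes 0.05 s, during which the arm holds its last target.

## Working session

There is one attempt and no reset: what is moved stays moved. The work goes in short steps, each a Python script; the robot and the scene stay as the last script left them, time stands still between calls to the robot, and variables do not carry over. Pictures are saved under pics/ and viewed, and the job is handed in when it is done.

```bash
mkdir -p pics; ls
python3 - <<'E'
from plant import bot, eyes
import cv2, numpy as np
np.set_printoptions(precision=4,suppress=True)
for n in ["side","top","wrist"]:
    d=eyes.read_camera(n); cv2.imwrite(f"pics/{n}0.png",d["color"]); np.savez(f"{n}0.npz",**d)
    print(n,d["K"].tolist(),d["dist_coeffs"],"\n",d["world_from_camera"])
o=bot.get_obs(); print(o)
E
```

```text
pics
side [[405.7779430268568, 0.0, 280.73445033343654], [0.0, 405.7779430268568, 209.7963372150936], [0.0, 0.0, 1.0]] [-0.0208  0.      0.      0.      0.    ] 
 [[ 0.8864 -0.2935  0.3579  0.2506]
 [-0.4628 -0.5467  0.6978 -0.6775]
 [-0.0092 -0.7842 -0.6204  0.602 ]
 [ 0.      0.      0.      1.    ]]
top [[381.80677093844145, 0.0, 277.038475388259], [0.0, 381.80677093844145, 206.3722895397991], [0.0, 0.0, 1.0]] [-0.0767  0.      0.      0.      0.    ] 
 [[ 0.1734 -0.9626  0.2083  0.3871]
 [-0.9848 -0.1701  0.0341 -0.0732]
 [ 0.0026 -0.211  -0.9775  0.8044]
 [ 0.      0.      0.      1.    ]]
wrist [[342.35889194970935, 0.0, 287.36687372378714], [0.0, 342.35889194970935, 213.10581696458942], [0.0, 0.0, 1.0]] [-0.0614  0.      0.      0.      0.    ] 
 [[ 0.2897 -0.9178 -0.2716  0.2288]
 [-0.9571 -0.2784 -0.0803 -0.5053]
 [-0.0019  0.2832 -0.9591  0.3722]
 [ 0.      0.      0.      1.    ]]
{'time_s': 0.15, 'joints': array([ 1.2342,  0.3116,  0.014 ,  1.5127, -0.0044,  1.3192, -0.0272]), 'qd': array([-0.0013, -0.0036,  0.0013, -0.0046,  0.0002,  0.0003,  0.0007]), 'effort': array([  0.0009, -38.0278,   0.1463, -23.085 ,   0.0123,   0.0097,
         0.    ]), 'eef_pos': array([ 0.1597, -0.5258,  0.2555]), 'tcp_rot': array([-3.1057, -0.4614,  0.0006]), 'wrist_force': array([0.5606, 0.3672, 0.6019]), 'wrist_torque': array([0.038 , 0.0115, 0.0029]), 'width': 0.08514153539673963}
```

View pics/top0.png

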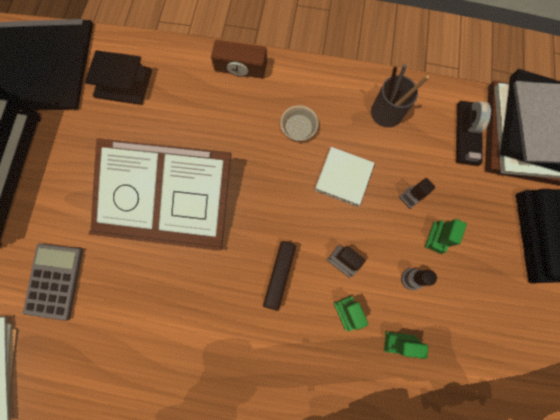

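View pics/side0.png

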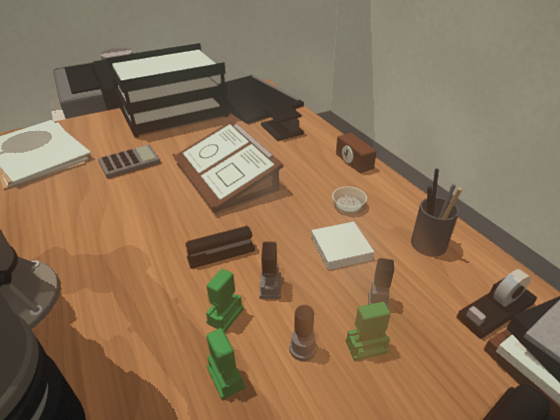

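View pics/wrist0.png

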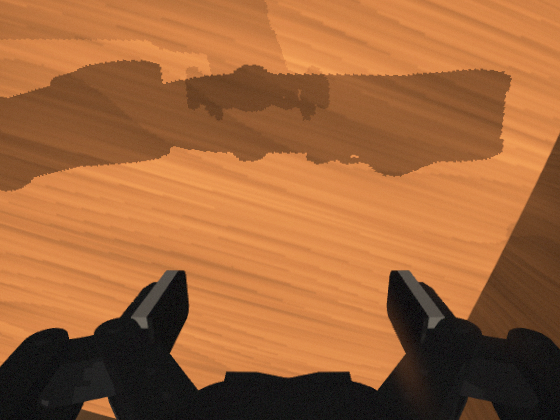

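The top view shows the oblong stamp at about (347,260), the round one at (418,278) and the square one at (418,192). The memo block is at (345,177) and the frame at (190,206) on the right-hand slip. Three green look-alikes stand at (445,236), (351,313) and (407,345). I'll measure these next.

```bash
cat > h.py <<'E'
import numpy as np, cv2
np.set_printoptions(precision=4,suppress=True)
def load(n): return dict(np.load(n+".npz"))
def ray(d,px):
    px=np.asarray(px,float).reshape(-1,1,2)
    u=cv2.undistortPoints(px,d["K"],d["dist_coeffs"])[:,0]
    T=d["world_from_camera"]; r=np.c_[u,np.ones(len(u))]@T[:3,:3].T
    return T[:3,3],r
def plane(d,px,n,p0):
    o,r=ray(d,px); n=np.asarray(n,float)
    return o+r*(((np.asarray(p0)-o)@n)/(r@n))[:,None]
def atz(d,px,z): return plane(d,px,[0,0,1],[0,0,z])
def proj(d,P):
    T=np.linalg.inv(d["world_from_camera"]); 
    return cv2.projectPoints(np.asarray(P,float).reshape(-1,3),cv2.Rodrigues(T[:3,:3])[0],T[:3,3],d["K"],d["dist_coeffs"])[0][:,0]
E
python3 - <<'E'
from h import *
t=load("top0");s=load("side0")
def crop(im,x,y,w,h,k): return cv2.resize(im[y:y+h,x:x+w],None,fx=k,fy=k,interpolation=cv2.INTER_CUBIC)
cv2.imwrite("pics/c1.png",crop(t["color"],310,225,80,60,9))
cv2.imwrite("pics/c2.png",crop(s["color"],240,225,80,80,7))
cv2.imwrite("pics/c3.png",crop(t["color"],85,135,160,120,5))
im=t["color"]
g=cv2.cvtColor(im,cv2.COLOR_BGR2HSV)
m=((g[...,1]<60)&(g[...,2]>130)).astype(np.uint8)
m[:130]=0;m[260:]=0;m[:,:60]=0;m[:,480:]=0
cs,_=cv2.findContours(m,cv2.RETR_CCOMP,cv2.CHAIN_APPROX_NONE)
for c in cs:
    if cv2.contourArea(c)>150:
        r=cv2.minAreaRect(c); print(cv2.contourArea(c),r); print(cv2.boxPoints(r).tolist())
E
```

```text
2033.0 ((344.8356018066406, 175.9383544921875), (47.401668548583984, 45.411964416503906), 20.556045532226562)
[[314.6712341308594, 188.876708984375], [330.6164245605469, 146.35617065429688], [374.9999694824219, 163.0], [359.0547790527344, 205.52053833007812]]
9037.5 ((158.64634704589844, 188.18292236328125), (123.02073669433594, 83.04450988769531), 6.34019136428833)
[[92.92681884765625, 222.65853881835938], [102.09756469726562, 140.1219482421875], [224.36587524414062, 153.70730590820312], [215.19512939453125, 236.243896484375]]
```

View pics/c1.png

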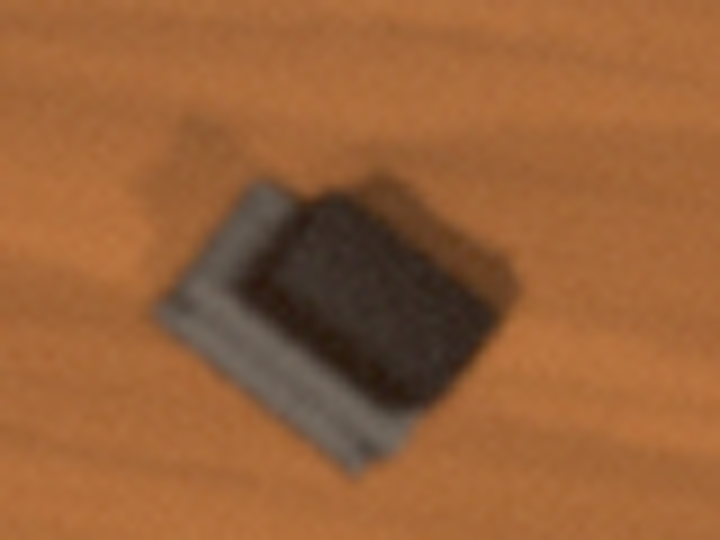

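View pics/c2.png

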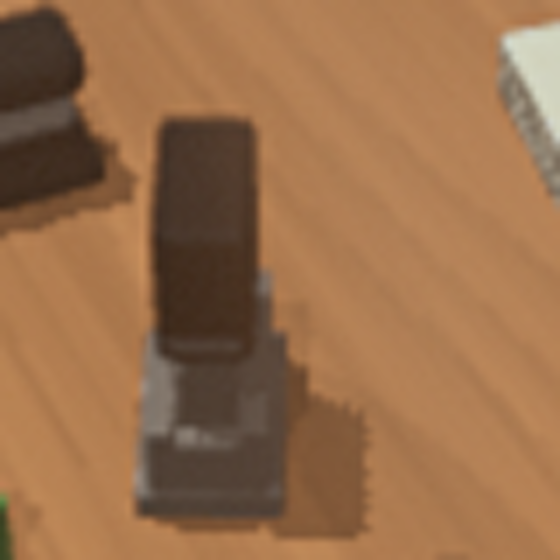

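View pics/c3.png

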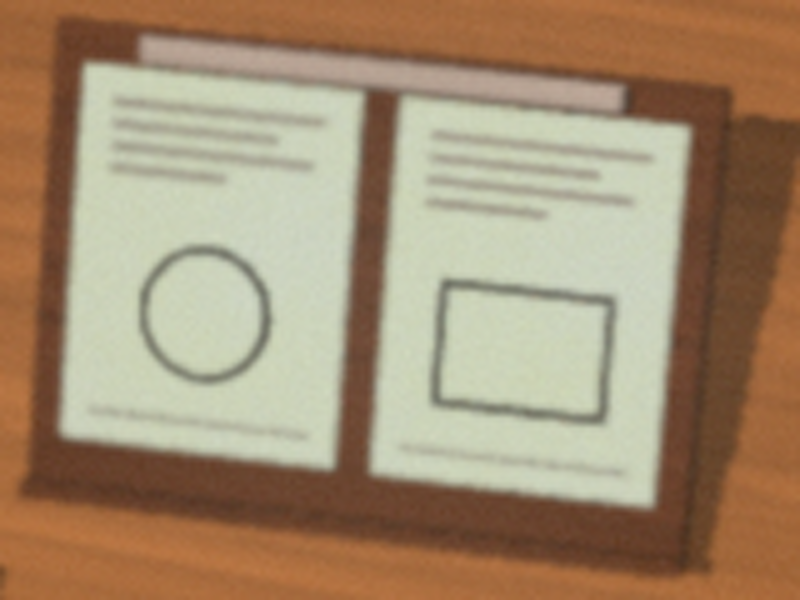

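The crops show the stamp's dark grip top centred near pixel (353,257) and the frame's outer corners near (173,191), (208,194), (206,219) and (172,216). Next I'll get sub-pixel corners in both views and triangulate the board.

```bash
cat > slips.py <<'E'
from h import *
from scipy.optimize import least_squares
def quad(c):
    # extreme quad fit: approxPoly, then refit edges by lines
    h=cv2.convexHull(c); 
    for e in np.linspace(1,15,60):
        a=cv2.approxPolyDP(h,e,True)
        if len(a)<=4: break
    a=a[:,0].astype(float); pts=c[:,0].astype(float); L=[]
    for i in range(4):
        p,q=a[i],a[(i+1)%4]; l=np.linalg.norm(q-p);u=(q-p)/l
        s=(pts-p)@u; dd=abs((pts-p)@np.array([-u[1],u[0]]))
        k=(s>.12*l)&(s<.88*l)&(dd<2.5)
        vx,vy,x0,y0=cv2.fitLine(pts[k].astype(np.float32),cv2.DIST_HUBER,0,.01,.01).ravel()
        L.append(np.cross([x0,y0,1],[x0+vx,y0+vy,1]))
    out=[]
    for i in range(4):
        x=np.cross(L[i-1],L[i]); out.append(x[:2]/x[2])
    return np.array(out)
def find(d,box,thr=120):
    im=cv2.resize(d["color"],None,fx=4,fy=4,interpolation=cv2.INTER_CUBIC)
    g=cv2.cvtColor(im,cv2.COLOR_BGR2HSV)
    m=((g[...,1]<65)&(g[...,2]>thr)).astype(np.uint8)
    x,y,w,h=[4*v for v in box]; k=np.zeros_like(m);k[y:y+h,x:x+w]=1; m*=k
    cs,H=cv2.findContours(m,cv2.RETR_CCOMP,cv2.CHAIN_APPROX_NONE)
    res=[]
    for i,c in enumerate(cs):
        A=cv2.contourArea(c)
        if A>16*100: res.append((A/16,H[0][i][3]>=0,(quad(c)+.5)/4-.5))
    return res
E
python3 - <<'E'
from slips import *
for n,b in (("top0",(85,135,160,120)),("top0",(300,140,90,80)),("side0",(165,115,125,100)),("side0",(305,215,75,65))):
    d=load(n)
    for A,hole,q in find(d,b): print(n,A,hole,q.tolist())
s=load("side0")["color"]; cv2.imwrite("pics/c4.png",cv2.resize(s[110:220,165:295],None,fx=5,fy=5,interpolation=cv2.INTER_CUBIC))
E
```

```text
top0 9337.28125 False [[103.8417754781822, 147.3224440137462], [119.01068595149579, 142.41631490947736], [207.02885533963942, 151.61514537698324], [221.21568949016788, 159.99009339879566]]
top0 2127.25 False [[330.6584757324817, 146.34422235952024], [374.0427328605496, 162.81369978475297], [359.21217848752343, 205.36627892145333], [314.8442811313397, 188.87637410903656]]
side0 3623.28125 False [[237.95711823788102, 124.90943617181271], [270.136892634931, 153.16574039016294], [273.40721913179226, 164.74851402055572], [215.85411997093942, 201.86188227164237]]Traceback (most recent call last):
  File "<stdin>", line 4, in <module>
  File "slips.py", line 29, in find
    if A>16*100: res.append((A/16,H[0][i][3]>=0,(quad(c)+.5)/4-.5))
                                                 ~~~~^^^
  File "slips.py", line 14, in quad
    vx,vy,x0,y0=cv2.fitLine(pts[k].astype(np.float32),cv2.DIST_HUBER,0,.01,.01).ravel()
                ~~~~~~~~~~~^^^^^^^^^^^^^^^^^^^^^^^^^^^^^^^^^^^^^^^^^^^^^^^^^^^^
cv2.error: OpenCV(4.12.0) /io/opencv/modules/imgproc/src/linefit.cpp:50: error: (-215:Assertion failed) count > 0 in function 'fitLine2D_wods'
```

```bash
sed -i 's/m=((g\[...,1\]<65)&(g\[...,2\]>thr)).astype(np.uint8)/f=im.astype(int); m=((f[...,1]>=f[...,2])\&(g[...,1]<80)\&(g[...,2]>thr)).astype(np.uint8)/' slips.py
python3 - <<'E'
from slips import *
s=load("side0")["color"]; cv2.imwrite("pics/c4.png",cv2.resize(s[110:220,165:295],None,fx=5,fy=5,interpolation=cv2.INTER_CUBIC))
for n,b in (("top0",(85,135,160,120)),("top0",(300,140,90,80)),("side0",(165,115,125,100)),("side0",(305,215,75,65))):
    d=load(n)
    try:
      for A,hole,q in find(d,b): print(n,A,hole,q.round(1).tolist())
    except Exception as e: print(n,b,"err")
print(s[240,340],s[160,240],s[150,210],load("top0")["color"][170,340])
E
```

```text
top0 4240.6875 False [[165.1, 154.0], [221.8, 160.5], [214.6, 235.4], [159.0, 228.7]]
top0 4045.625 False [[101.9, 147.7], [156.8, 153.2], [150.7, 227.8], [97.2, 220.9]]
top0 1942.46875 False [[331.2, 147.6], [373.2, 163.1], [359.0, 203.7], [316.2, 187.7]]
side0 1780.9375 False [[272.8, 164.0], [220.0, 198.4], [201.0, 175.5], [250.9, 144.0]]
side0 1372.84375 False [[247.9, 141.2], [198.5, 172.1], [183.0, 152.8], [229.0, 124.4]]
side0 1429.1875 False [[353.0, 221.9], [372.8, 250.9], [328.0, 260.6], [311.9, 230.2]]
[187 208 207] [192 211 208] [192 210 208] [184 210 204]
```

View pics/c4.png

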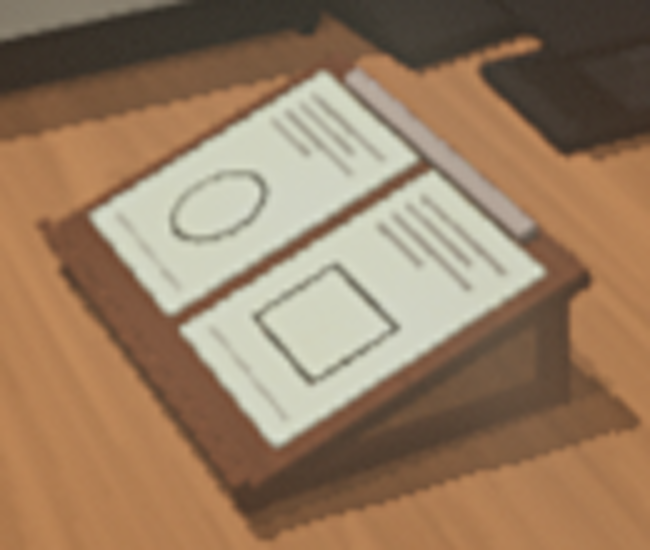

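The side view shows the board raised towards the clip bar, with the oblong frame on the slip nearer the side camera at about (230,175). Next step: triangulate.

```bash
cat > tri.py <<'E'
from slips import *
def frame(d,quad_slip,wantlen=None):
    k=8
    im=cv2.resize(cv2.cvtColor(d["color"],cv2.COLOR_BGR2GRAY),None,fx=k,fy=k,interpolation=cv2.INTER_CUBIC)
    m=np.zeros_like(im); c=quad_slip.mean(0); q=c+(quad_slip-c)*.9
    cv2.fillPoly(m,[np.round((q+.5)*k-.5).astype(int)],1)
    dk=((im<150)&(m>0)).astype(np.uint8)
    cs,H=cv2.findContours(dk,cv2.RETR_CCOMP,cv2.CHAIN_APPROX_NONE)
    out=[]
    for i,cc in enumerate(cs):
        if cv2.contourArea(cc)>k*k*200: out.append((H[0][i][3]>=0,(quad(cc)+.5)/k-.5))
    return out
def tri(ds,pxs):
    A=[];b=[]
    for d,p in zip(ds,pxs):
        o,r=ray(d,p); r=r[0]/np.linalg.norm(r[0]); M=np.eye(3)-np.outer(r,r); A.append(M); b.append(M@o)
    A=np.vstack(A);b=np.hstack(b); x=np.linalg.lstsq(A,b,rcond=None)[0]
    return x,np.linalg.norm(A@x-b)
E
python3 - <<'E'
from tri import *
t=load("top0");s=load("side0")
ft=find(t,(85,135,160,120)); fs=find(s,(165,115,125,100))
# box slip order TL,TR,BR,BL in top
T=ft[0][2]; S=fs[0][2]  # side order: ?
# top TR (far,right) ~ side right corner(272.8,164); top TL -> (250.9,144); BL->(201,175.5); BR->(220,198.4)
T2=ft[1][2]; S2=fs[1][2]
P=[]
for TT,SS in ((T,S),(T2,S2)):
    SS=SS[[3,0,1,2]]
    for a,b in zip(TT,SS):
        x,e=tri((t,s),(a,b)); P.append(x); print(x,e)
P=np.array(P)
c=P.mean(0);u,w,v=np.linalg.svd(P-c); n=v[2]*np.sign(v[2][2]); print("c",c,"n",n,"incl",np.degrees(np.arccos(n[2])),"resid",w[2]/8**.5,"yaw",np.degrees(np.arctan2(-n[1],-n[0])))
for i in (0,4):
    print([np.linalg.norm(P[i+j]-P[i+(j+1)%4]).round(4) for j in range(4)])
print("gap",P[4+1]-P[0])
e1=(P[0]+P[1]-P[2]-P[3])/2; print("e1 yaw",np.degrees(np.arctan2(e1[1],e1[0])),"pitch",np.degrees(np.arcsin(e1[2]/np.linalg.norm(e1))))
y=P[4]+P[7]-P[1]-P[2]; print("y yaw",np.degrees(np.arctan2(y[1],y[0]))-90)
for d,q,nm in ((t,T,"t"),(s,S,"s")):
    for h,f in frame(d,q): print(nm,h,f.round(2).tolist(), "plane:",plane(d,f,n,c), "ctr",plane(d,f,n,c).mean(0))
mt=find(t,(300,140,90,80))[0][2]; ms=find(s,(305,215,75,65))[0][2]
print("memo top z=.024", atz(t,mt,.024), atz(t,mt,.024).mean(0)); print(atz(s,ms,.024),atz(s,ms,.024).mean(0))
E
```

```text
[0.61   0.1928 0.0795] 0.0018696916626904096
[0.6159 0.0767 0.0801] 0.001877951178760728
[0.4713 0.068  0.0333] 0.002389565451202718
[0.4643 0.1844 0.0322] 0.0016683581295140588
[0.6018 0.3261 0.0794] 0.0022452676519055807
[0.6089 0.2098 0.0799] 0.0021739965732915974
[0.4632 0.2017 0.0328] 0.0021938298330322274
[0.4572 0.3175 0.0321] 0.002046931721621651
c [0.5366 0.1971 0.0562] n [-0.308  -0.0139  0.9513] incl 17.95566247338902 resid 0.00023514790421076117 yaw 2.582609876355467
[np.float64(0.1162), np.float64(0.1523), np.float64(0.1166), np.float64(0.1535)]
[np.float64(0.1164), np.float64(0.1533), np.float64(0.116), np.float64(0.1524)]
gap [-0.0011  0.0171  0.0004]
e1 yaw 3.3747514183471 pitch 17.93165147300126
y yaw 3.234403308292741Traceback (most recent call last):
  File "<stdin>", line 21, in <module>
  File "tri.py", line 11, in frame
    if cv2.contourArea(cc)>k*k*200: out.append((H[0][i][3]>=0,(quad(cc)+.5)/k-.5))
                                                               ~~~~^^^^
  File "slips.py", line 14, in quad
    vx,vy,x0,y0=cv2.fitLine(pts[k].astype(np.float32),cv2.DIST_HUBER,0,.01,.01).ravel()
                ~~~~~~~~~~~^^^^^^^^^^^^^^^^^^^^^^^^^^^^^^^^^^^^^^^^^^^^^^^^^^^^
cv2.error: OpenCV(4.12.0) /io/opencv/modules/imgproc/src/linefit.cpp:50: error: (-215:Assertion failed) count > 0 in function 'fitLine2D_wods'
```

```bash
sed -i 's/dd<2.5/dd<0.06*l/' slips.py
python3 - <<'E'
from tri import *
t=load("top0");s=load("side0")
T=find(t,(85,135,160,120))[0][2]; S=find(s,(165,115,125,100))[0][2]
ps=np.radians(3.3); th=np.radians(18); n=np.array([-np.sin(th)*np.cos(ps),-np.sin(th)*np.sin(ps),np.cos(th)])
c=np.array([0.5366,.1971,.0556]); ey=np.array([-np.sin(ps),np.cos(ps),0]); ex=np.cross(ey,n)
for d,q,nm in ((t,T,"t"),(s,S,"s")):
    for h,f in frame(d,q):
        X=plane(d,f,n,c); e=[((X[(j+1)%4]-X[j])@np.c_[ex,ey]).round(4).tolist() for j in range(4)]
        print(nm,h,"ctr",X.mean(0),e)
    print(nm,"slipctr",plane(d,q,n,c).mean(0))
mt=find(t,(300,140,90,80))[0][2]; ms=find(s,(305,215,75,65))[0][2]
for d,q in((t,mt),(s,ms)):
    X=atz(d,q,.024); e=X[1]-X[0]; print("memo",X.mean(0),np.degrees(np.arctan2(e[1],e[0])),np.linalg.norm(e))
# stamp approx
for k,p,z in (("grip top",(352.8,257.2),.1),):
    print(k,atz(t,p,z))
c1=np.array([[330,190],[500,310],[415,405],[265,285]])/9+[310,225]-.5
print(atz(t,c1,.1))
print(proj(s,[atz(t,(352.8,257.2),.1)[0]]))
E
```

```text
t False ctr [0.52   0.1299 0.049 ] [[-0.0003, -0.0721], [-0.052, -0.0001], [0.0002, 0.0722], [0.052, -0.0]]
t True ctr [0.5201 0.1299 0.049 ] [[0.0, -0.0665], [-0.0463, -0.0], [-0.0, 0.0666], [0.0463, -0.0]]
t slipctr [0.5392 0.131  0.0552]
s slipctr [0.5418 0.1306 0.0561]
memo [ 0.6456 -0.177   0.024 ] -101.26949542197104 0.09648697760277924
memo [ 0.6483 -0.1781  0.024 ] -100.91847677040955 0.09402914419214138
grip top [[ 0.4671 -0.2028  0.1   ]]
[[ 0.4862 -0.1877  0.1   ]
 [ 0.4678 -0.2257  0.1   ]
 [ 0.4457 -0.211   0.1   ]
 [ 0.4646 -0.1773  0.1   ]]
[[267.7153 249.5778]]
```

The frame measures 72 × 52 mm, the board tilts 18° with a yaw of about 3.3°, and the memo's sides come out at 94–96 mm because edge blur shrinks them, so these all fit. Now I'll check IK for the whole chain and move to a pre-grasp pose where the wrist camera can refine the stamp's position.

```bash
cat > r.py <<'E'
from h import *
from scipy.spatial.transform import Rotation as Rn
def att(y,n=(0,0,1)):
    z=-np.asarray(n,float); y=np.asarray(y,float); y=y-z*(y@z); y/=np.linalg.norm(y); x=np.cross(y,z)
    return Rn.from_matrix(np.c_[x,y,z]).as_rotvec()
def yd(deg): return np.array([np.cos(np.radians(deg)),np.sin(np.radians(deg)),0])
PS=np.radians(3.3); TH=np.radians(18)
N=np.array([-np.sin(TH)*np.cos(PS),-np.sin(TH)*np.sin(PS),np.cos(TH)]); EY=np.array([-np.sin(PS),np.cos(PS),0]); EX=np.cross(EY,N)
FB=np.array([.5210,.1298,.0493])
E
python3 - <<'E'
from r import *
from plant import bot
for s in (0,180):
    print(s)
    print(bot.solve_ik([.467,-.203,.26],att(yd(s-26))), bot.solve_ik([.467,-.203,.088],att(yd(s-26))))
    for a in (-11,): print("memo",bot.solve_ik([.646,-.177,.11],att(yd(s+a))),bot.solve_ik([.646,-.177,.18],att(yd(s+a))))
    print("slope",bot.solve_ik(FB+N*.075,att(EX*(1 if s==0 else -1),N)),bot.solve_ik(FB+N*.15,att(EX*(1 if s==0 else -1),N)))
o=bot.get_obs();d=load("wrist0");R=Rn.from_rotvec(o["tcp_rot"]).as_matrix()
print("cam in tool",R.T@(d["world_from_camera"][:3,3]-o["eef_pos"]));print(R.T@d["world_from_camera"][:3,:3]); print(R)
E
```

```text
0
[ 0.715   0.2531 -0.4185  1.601   0.1055  1.31   -0.1728] [ 0.7183  0.4311 -0.4386  1.8339  0.224   0.9253 -0.2745]
memo [ 0.5478  0.7185 -0.5218  1.3268  0.3612  1.1898 -0.1923] [ 0.5275  0.6556 -0.4986  1.2409  0.3058  1.3184 -0.1506]
slope [ 0.5102  0.3557 -1.0139  2.0503  0.6706  0.7006 -0.8515] [ 0.6377  0.1541 -1.0762  2.0066  0.3455  0.7912 -0.5667]
180
[ 1.1721  0.4048 -1.0751  1.5861  0.3615  1.368   2.7449] [ 1.143   0.6484 -1.0769  1.8196  0.6483  1.0772  2.5096]
memo [-0.3443  0.9133  1.121   1.3702 -0.8183  1.3536 -2.5495] [-0.3304  0.8331  1.122   1.2837 -0.7361  1.453  -2.6085]
slope [ 0.5479  0.3792 -1.0684  2.0495  0.7118  0.72    2.2557] [ 0.6366  0.1537 -1.0749  2.0067  0.3449  0.791   2.5754]
cam in tool [ 0.0721  0.0003 -0.1167]
[[-0.0011 -0.9591 -0.2831]
 [ 1.     -0.001  -0.0004]
 [ 0.0001 -0.2831  0.9591]]
[[ 0.9568  0.2907 -0.0006]
 [ 0.2907 -0.9568  0.0017]
 [-0.0001 -0.0018 -1.    ]]
```

Run:
```python
from r import *
from plant import bot,eyes
bot.reach([.467,-.203,.25],att(yd(-26)))
o=bot.get_obs(); print(o["time_s"],o["eef_pos"],o["wrist_force"])
d=eyes.read_camera("wrist"); cv2.imwrite("pics/w1.png",d["color"]); np.savez("w1.npz",**d)
```

```text
1.7833 [ 0.4662 -0.2053  0.2498] [ 0.5453 -0.527   0.302 ]
```

View pics/w1.png

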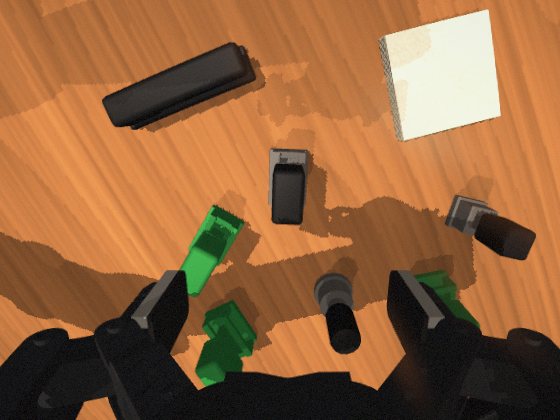

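The wrist view shows the stamp at about (288,185), with its long side vertical in the picture, so it is nearly aligned with the jaws. I'll zoom in and measure it.

Run:
```python
from r import *
d=load("w1"); im=d["color"][135:240,245:335]; 
g=np.clip(im.astype(float)*2.2,0,255).astype(np.uint8)
cv2.imwrite("pics/w1c.png",cv2.resize(g,None,fx=5.5,fy=5.5,interpolation=cv2.INTER_CUBIC))
```

```text
(no output)
```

View pics/w1c.png

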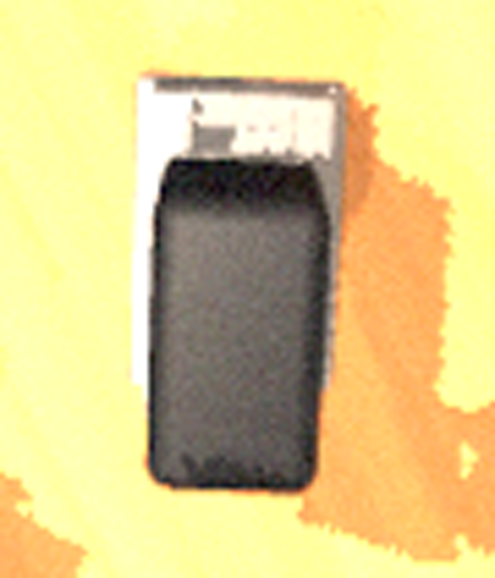

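Run:
```python
from r import *
d=load("w1"); 
def f(q): return np.array(q)/5.5+[245-.4,135-.4]
q=f([[156,200],[330,200],[318,490],[149,490]])
X=atz(d,q,.1); print(X,X.mean(0)); 
for i in range(4):
    e=X[(i+1)%4]-X[i]; print(np.linalg.norm(e),np.degrees(np.arctan2(e[1],e[0])))
q=f([[140,80],[343,80],[333,380],[133,380]]); X=atz(d,q,.034);print("foot top-z edges",X, [ (np.linalg.norm(X[i]-X[i-1])) for i in range(4)]); 
for e in (X[1]-X[0],X[3]-X[0],X[2]-X[1]): print(np.degrees(np.arctan2(e[1],e[0])))
q=f([[152,75],[332,75]])
print(np.linalg.norm(np.diff(atz(d,q,0.),axis=0)))
# memo from wrist
from tri import *
for A,h,q in find(d,(370,0,150,150),150): 
    X=atz(d,q,.024); e=X[1]-X[0]; print("memo",A,X.mean(0),np.degrees(np.arctan2(e[1],e[0])),np.linalg.norm(e))
```

```text
[[ 0.4684 -0.1759  0.1   ]
 [ 0.4906 -0.1869  0.1   ]
 [ 0.4703 -0.2254  0.1   ]
 [ 0.4477 -0.2142  0.1   ]] [ 0.4692 -0.2006  0.1   ]
0.02481911760772107 -26.284644821311378
0.04355859612399164 -117.83517409991036
0.025196951427404107 153.70976538169552
0.04356800017482298 61.66802935080069
foot top-z edges [[ 0.4681 -0.1644  0.034 ]
 [ 0.4999 -0.1802  0.034 ]
 [ 0.475  -0.2284  0.034 ]
 [ 0.4422 -0.2123  0.034 ]] [np.float64(0.05436588324623399), np.float64(0.035518119758035975), np.float64(0.05434126294381596), np.float64(0.03656185738521314)]
-26.28303223483774
-118.42273971082591
-117.32278363867161
0.034688067036189915
memo 8974.875 [ 0.6471 -0.1838  0.024 ] -101.46971908530467 0.10591376053207949
```

Run:
```python
from r import *
from plant import bot,eyes
A=att(yd(-27))
bot.line_to([.4683,-.2014,.15],rate=.12,attitude=A)
bot.line_to([.4683,-.2014,.088],rate=.08)
bot.sleep(.2)
o=bot.get_obs(); print(o["time_s"],o["eef_pos"],o["wrist_force"])
bot.gripper_close(40)
o=bot.get_obs(); print(o["time_s"],o["eef_pos"],o["wrist_force"],o["width"])
d=eyes.read_camera("wrist"); cv2.imwrite("pics/w2.png",d["color"]); np.savez("w2.npz",**d)
```

```text
3.9417 [ 0.4688 -0.2016  0.0886] [ 0.1019 -0.3933 -1.16  ]
4.5167 [ 0.4683 -0.2014  0.0881] [-0.3256  0.0147  2.0455] 0.025528453498390398
```

View pics/w2.png

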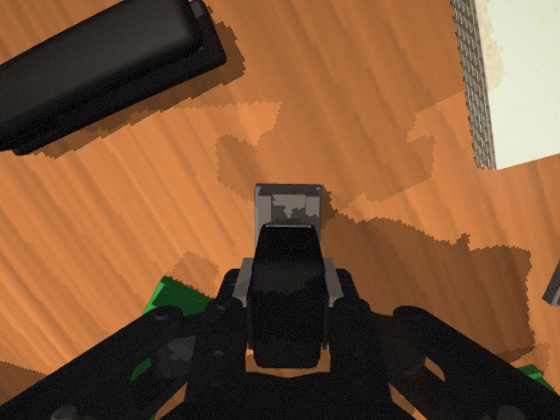

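The fingers hold the grip at a width of 25.5 mm. The foot's front edge is at v≈186 and the far edge of the grip's top is at v≈367. I'll measure the offset in the hand before lifting.

Run:
```python
from r import *
d=load("w2"); im=d["color"][170:385,235:345]; 
g=np.clip(im.astype(float)*3,0,255).astype(np.uint8)
cv2.imwrite("pics/w2c.png",cv2.resize(g,None,fx=2.75,fy=2.75,interpolation=cv2.INTER_CUBIC))
R=Rn.from_rotvec(att(yd(-27))).as_matrix(); p=np.array([.4683,-.2014,.0881])
def t(px,z): return ((atz(d,px,z)-p)@R)
for z in (0,.005,.01,.034): print(z,t([[256,186],[322,186]],z))
print(t([[253,366],[320,366],[262,227],[316,227]],.1))
print("proj tcp axis top at z=.1, +-23",proj(d,[p+R@[x,y,-.0119] for x in(-.023,.023) for y in(-.013,.013)]), proj(d,[p+R@[.03,y,.0881] for y in(-.02,.02)]))
```

```text
0 [[ 0.0285 -0.0189  0.0881]
 [ 0.0285  0.0214  0.0881]]
0.005 [[ 0.0296 -0.0184  0.0831]
 [ 0.0296  0.0209  0.0831]]
0.01 [[ 0.0306 -0.0179  0.0781]
 [ 0.0306  0.0204  0.0781]]
0.034 [[ 0.0357 -0.0157  0.0541]
 [ 0.0357  0.0179  0.0541]]
[[-0.0188 -0.0127 -0.0119]
 [-0.0189  0.0124 -0.0119]
 [ 0.0361 -0.008  -0.0119]
 [ 0.0361  0.0095 -0.0119]]
proj tcp axis top at z=.1, +-23 [[252.458  374.9188]
 [321.1983 374.8601]
 [247.8691 264.0781]
 [325.4138 264.0082]] [[254.0846 183.639 ]
 [319.7114 183.5779]]
```

View pics/w2c.png

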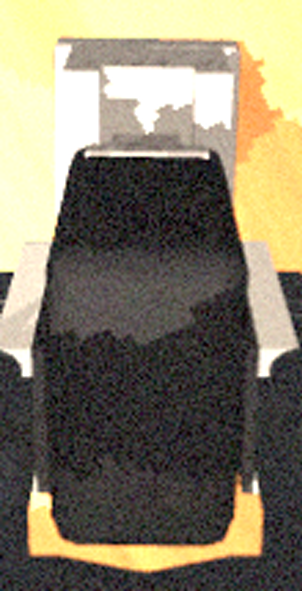

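The foot edge suggests an offset along the foot of −0.4 mm and the grip top +2 mm, which is within the camera calibration error. I'll settle it later by comparing the foot with the frame in the same picture. Next is the trial impression on the memo.

Run:
```python
from r import *
from plant import bot,eyes
A=att(yd(-11))
bot.gripper_close(60)
bot.line_to([.4683,-.2014,.19],rate=.15)
bot.reach([.6465,-.1795,.17],A)
bot.line_to([.6465,-.1795,.125],rate=.1)
bot.sleep(.3)
o=bot.get_obs(); print(o["time_s"],o["eef_pos"],o["tcp_rot"],A,o["wrist_force"],o["width"])
f0=o["wrist_force"]
for n in ("top","side","wrist"):
    d=eyes.read_camera(n); cv2.imwrite(f"pics/{n}3.png",d["color"]); np.savez(f"{n}3.npz",**d)
```

```text
7.2667 [ 0.6469 -0.1795  0.1257] [2.4234 1.9976 0.0012] [ 2.4241  1.9983 -0.    ] [-0.2001 -0.622  -1.3018] 0.02545919478619742
```

View pics/side3.png

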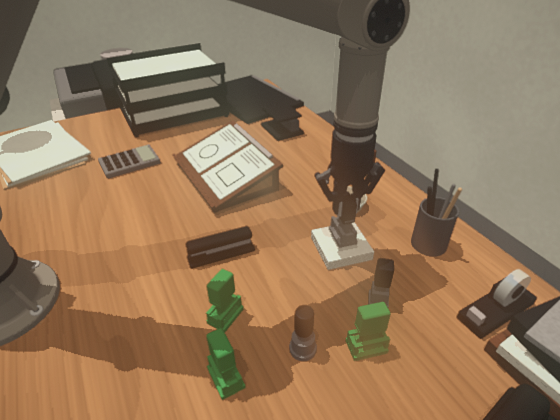

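View pics/wrist3.png

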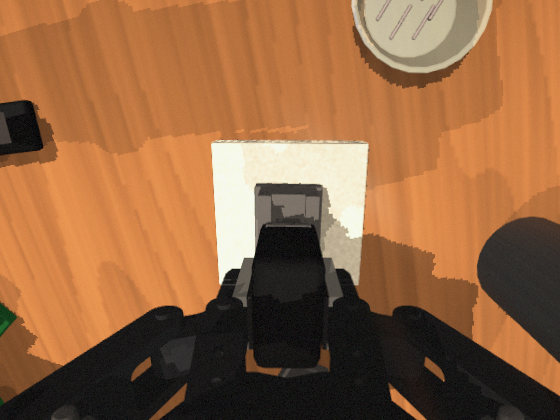

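The stamp hovers upright and central over the memo, with its foot at (255–322, 185) in the wrist picture. Pressing down in steps now.

Run:
```python
from r import *
from plant import bot,eyes
for z in (.116,.112,.110,.108,.105,.102,.0995):
    bot.line_to([.6465,-.1795,z],rate=.05); bot.sleep(.15)
    o=bot.get_obs(); print(o["time_s"],z,o["eef_pos"],o["wrist_force"],o["wrist_torque"],o["width"])
    if o["wrist_force"][2]>12: break
bot.sleep(.3)
d=eyes.read_camera("wrist"); cv2.imwrite("pics/w4.png",d["color"]); np.savez("w4.npz",**d)
o=bot.get_obs(); print(o["time_s"],o["eef_pos"],o["wrist_force"],o["wrist_torque"])
```

```text
7.9 0.116 [ 0.6466 -0.1795  0.116 ] [ 0.5347 -0.2324 -1.2932] [-0.0362 -0.0378  0.0139] 0.025357797929978856
8.3 0.112 [ 0.6468 -0.1794  0.1123] [ 1.1831 -0.4478  0.3072] [-0.0085 -0.131  -0.0037] 0.025716784706976442
8.7 0.11 [ 0.6468 -0.1795  0.1104] [0.5685 0.078  2.2722] [ 0.0144 -0.1303 -0.0017] 0.025306057949599198
9.1 0.108 [ 0.6468 -0.1795  0.1082] [0.8885 0.4205 3.2299] [-0.0223 -0.2056  0.0063] 0.02578902704709937
9.5 0.105 [ 0.6468 -0.1795  0.1052] [1.5461 0.3054 4.0682] [ 0.0322 -0.3135  0.0054] 0.02517588866609794
9.9 0.102 [ 0.6468 -0.1795  0.1024] [1.6377 0.7053 3.8195] [ 0.0983 -0.3235  0.0426] 0.025267777324831105
10.3 0.0995 [ 0.6468 -0.1795  0.0999] [1.3263 0.781  5.3436] [ 0.017  -0.3174 -0.0135] 0.025570868548942107
10.65 [ 0.6468 -0.1795  0.0999] [ 0.7718 -0.3218  5.0564] [ 0.038  -0.3186 -0.0089]
```

View pics/w4.png

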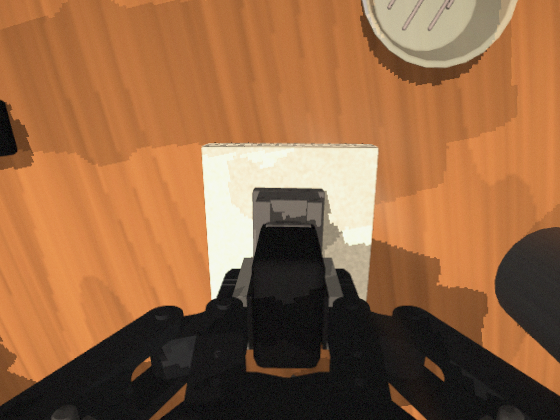

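The trial impression reads 6.5 N net at about 12 mm of stroke, which matches the spring. First contact was at TCP z ≈ 0.112, so the face sits 88 mm ahead of the TCP. Now I'll lift off and hover over the frame.

Run:
```python
from r import *
from plant import bot,eyes
bot.line_to([.6465,-.1795,.19],rate=.12)
A=att(EX,N)
bot.reach(FB+N*.17,A)
bot.line_to(FB+N*.104,rate=.1)
bot.sleep(.4)
o=bot.get_obs(); print(o["time_s"],o["eef_pos"]-(FB+N*.104),o["tcp_rot"]-A,o["wrist_force"],o["wrist_force"]@N,o["width"],o["joints"])
for n in ("top","side","wrist"):
    d=eyes.read_camera(n); cv2.imwrite(f"pics/{n}5.png",d["color"]); np.savez(f"{n}5.npz",**d)
    x,y,w,h={"top":(150,150,110,90),"side":(175,115,120,95),"wrist":(200,100,180,150)}[n]
    cv2.imwrite(f"pics/{n}5c.png",cv2.resize(np.clip(d["color"][y:y+h,x:x+w].astype(float)*1.4,0,255).astype(np.uint8),None,fx=4 if n=="wrist" else 6,fy=4 if n=="wrist" else 6,interpolation=cv2.INTER_CUBIC))
```

```text
14.1 [ 0.0001 -0.      0.0003] [-0.0004 -0.0005  0.0004] [ 0.018  -0.5707 -2.1155] -2.007392544413384 0.025411047595324785 [ 0.3179  0.2031 -0.7449  2.0429  0.3867  0.6827 -0.6077]
```

View pics/top5c.png

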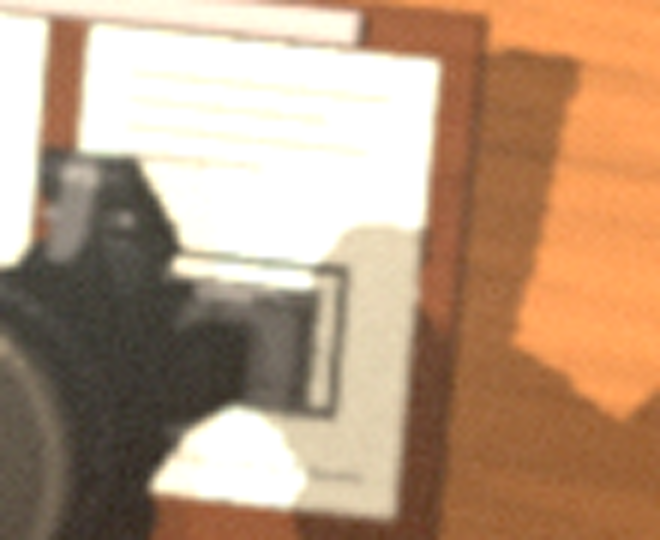

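View pics/side5c.png

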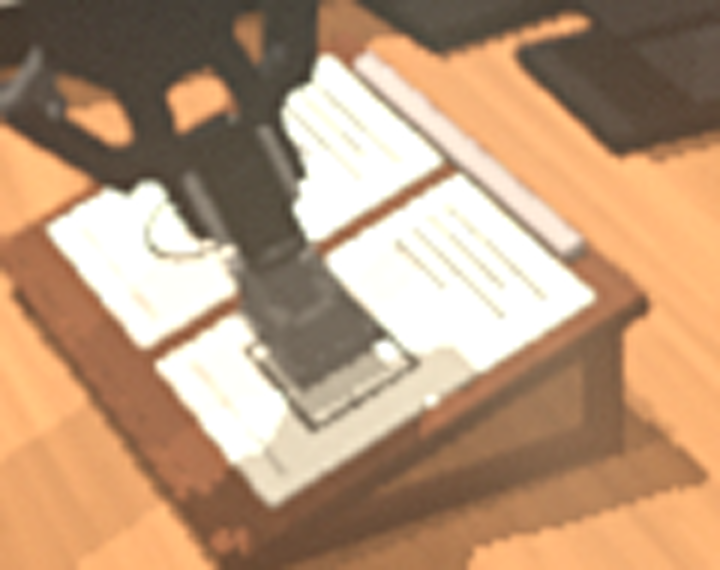

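View pics/wrist5c.png

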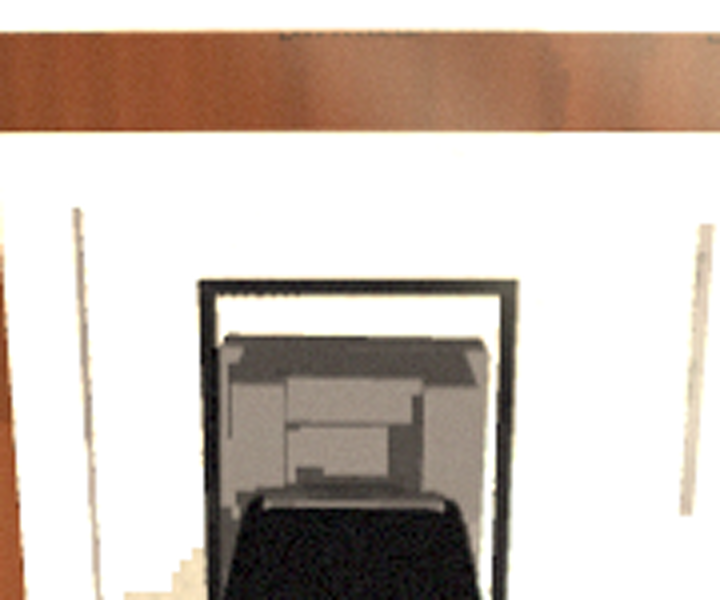

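The wrist view shows the frame at crop x 200–515 and y 285, with the foot's front edge inside it at x 222–487 and y 340. I'll compare the two in the tool frame at their respective depths.

Run:
```python
from r import *
d=load("wrist5"); A=att(EX,N); R=Rn.from_rotvec(A).as_matrix(); p=FB+N*.104+[.0001,0,.0003]
def W(q): return np.array(q,float)/4+[200-.4,100-.4]
def T(q,dep): 
    return (plane(d,W(q),N,p-N*dep)-p)@R
# edges subpixel: scan grey rows
g=cv2.cvtColor(d["color"],cv2.COLOR_BGR2GRAY)
for v in (180,185,188,195,205,215): print(v,g[v,246:334].tolist()) if v in(188,205) else None
print(g[165:192,287].tolist())
print("frame outer TL,TR; inner",T([[200,281],[516,281],[217,296],[500,296]],.104))
print("foot bottom front edge",T([[224,338],[487,344],[224,338]],.088))
S=load("side5");t=load("top5")
```

```text
188 [224, 225, 221, 211, 25, 25, 29, 2, 42, 92, 104, 105, 102, 107, 82, 56, 54, 57, 55, 53, 58, 59, 55, 56, 55, 54, 58, 55, 56, 56, 60, 51, 57, 53, 55, 53, 57, 56, 54, 59, 55, 56, 56, 56, 55, 56, 56, 56, 52, 60, 57, 58, 59, 57, 57, 56, 59, 57, 54, 55, 55, 59, 60, 52, 56, 57, 57, 56, 55, 62, 82, 103, 102, 103, 103, 110, 164, 224, 170, 38, 44, 41, 92, 194, 227, 225, 226, 224]
205 [226, 223, 221, 215, 122, 24, 26, 14, 37, 89, 105, 75, 104, 106, 106, 105, 105, 105, 105, 107, 103, 106, 105, 105, 102, 78, 84, 79, 82, 81, 79, 86, 93, 89, 88, 90, 89, 89, 89, 92, 89, 91, 90, 91, 88, 91, 93, 92, 93, 93, 93, 95, 93, 92, 93, 95, 89, 58, 52, 56, 103, 105, 102, 106, 105, 106, 106, 105, 102, 107, 106, 106, 103, 105, 105, 138, 237, 228, 68, 34, 30, 41, 125, 229, 230, 228, 224, 221]
[221, 226, 228, 217, 154, 36, 36, 32, 82, 170, 216, 220, 222, 225, 227, 229, 228, 225, 188, 54, 53, 60, 62, 56, 53, 55, 55]
frame outer TL,TR; inner [[ 0.0357 -0.0247  0.104 ]
 [ 0.0356  0.0266  0.104 ]
 [ 0.0332 -0.022   0.104 ]
 [ 0.0332  0.0241  0.104 ]]
foot bottom front edge [[ 0.0295 -0.0195  0.088 ]
 [ 0.0286  0.0206  0.088 ]
 [ 0.0295 -0.0195  0.088 ]]
```

Run:
```python
from r import *
for nm in ("w2","wrist3","w4","wrist5"):
    d=load(nm); g=cv2.cvtColor(d["color"],cv2.COLOR_BGR2GRAY).astype(float)
    out=[]
    for u in range(262,318,3):
        c=g[176:196,u-1:u+2].mean(1); k=np.argmin(np.diff(c)); # steepest drop
        e=np.diff(c)[max(k-1,0):k+2]; out.append(176+np.average(np.arange(max(k-1,0),k+2),weights=np.abs(e))+.5)
    out=np.array(out); u=np.arange(262,318,3); k=abs(out-np.median(out))<3
    print(nm,np.polyfit(u[k]-288,out[k],1),out.round(1))
```

```text
w2 [  0.0107 183.3329] [183.2 183.1 183.1 183.2 183.1 183.2 183.3 183.3 183.3 183.3 183.3 183.5
 183.5 183.5 183.5 183.4 183.7 183.7 183.6]
wrist3 [  0.0168 183.1584] [182.8 182.8 182.6 182.8 183.1 183.2 183.1 182.8 182.8 183.4 183.4 183.3
 183.2 183.4 183.5 183.6 183.5 183.4 183.6]
w4 [  0.0159 187.5809] [187.2 187.3 187.3 187.4 187.3 187.4 187.4 187.5 187.5 187.6 187.5 187.5
 187.8 187.8 187.8 187.8 187.8 188.2 188.2]
wrist5 [  0.0124 183.3867] [183.1 183.2 183.2 183.1 183.1 183.3 183.3 183.3 183.3 183.3 183.4 183.5
 183.5 183.5 183.5 183.6 183.8 183.8 183.8]
```

Run:
```python
from r import *
d=load("wrist5"); g=cv2.cvtColor(d["color"],cv2.COLOR_BGR2GRAY).astype(float)
u=np.arange(256,324,3)
def sub(a,b,sgn):
    out=[]
    for x in u:
        c=np.diff(g[a:b,x-1:x+2].mean(1))*sgn; k=int(np.argmax(c)); w=np.clip(c[max(k-1,0):k+2],0,None)
        out.append(a+.5+np.average(np.arange(max(k-1,0),max(k-1,0)+len(w)),weights=w))
    return np.array(out)
for r,s in (((162,175),-1),((169,180),1)):
    o=sub(*r,s); print(np.polyfit(u-288,o,1),o.round(1))
```

```text
[ -0.0003 169.1582] [169.2 169.2 169.2 169.2 169.2 169.2 169.2 169.2 169.2 169.2 169.2 169.2
 169.2 169.2 169.2 169.1 169.1 169.1 169.1 169.1 169.2 169.2 169.1]
[ -0.0011 173.5171] [173.6 173.6 173.6 173.7 173.6 173.6 173.6 173.5 173.5 173.4 173.5 173.5
 173.4 173.5 173.5 173.5 173.5 173.5 173.5 173.5 173.5 173.5 173.6]
```

The frame is parallel to the tool, but the foot is turned by 0.7° and about 0.65 mm (EY) and 0.4 mm (EX) off centre. I'll correct that, come down to about 2 mm above the slip, and check again.

```bash
cat >> r.py <<'E'
RB=Rn.from_rotvec(att(EX,N))*Rn.from_euler('z',-0.7,degrees=True)
AB=RB.as_rotvec()
FC=FB+.00065*EY+.0004*EX
E
python3 - <<'E'
from r import *
from plant import bot,eyes
bot.line_to(FC+N*.104,rate=.03,attitude=AB)
bot.line_to(FC+N*.091,rate=.05)
bot.sleep(.4)
o=bot.get_obs(); print(o["time_s"],o["eef_pos"]-(FC+N*.091),o["tcp_rot"]-AB,o["wrist_force"],o["wrist_force"]@N)
for n in ("top","side","wrist"):
    d=eyes.read_camera(n); cv2.imwrite(f"pics/{n}6.png",d["color"]); np.savez(f"{n}6.npz",**d)
    x,y,w,h={"top":(150,150,110,90),"side":(175,115,120,95),"wrist":(220,130,140,120)}[n]
    k=5 if n=="wrist" else 6
    cv2.imwrite(f"pics/{n}6c.png",cv2.resize(np.clip(d["color"][y:y+h,x:x+w].astype(float)*1.4,0,255).astype(np.uint8),None,fx=k,fy=k,interpolation=cv2.INTER_CUBIC))
E
```

```text
15.3083 [0.0001 0.     0.0002] [-0.0002 -0.0002  0.0003] [-0.0513 -0.3487 -1.7622] -1.65391134318569
```

View pics/top6c.png

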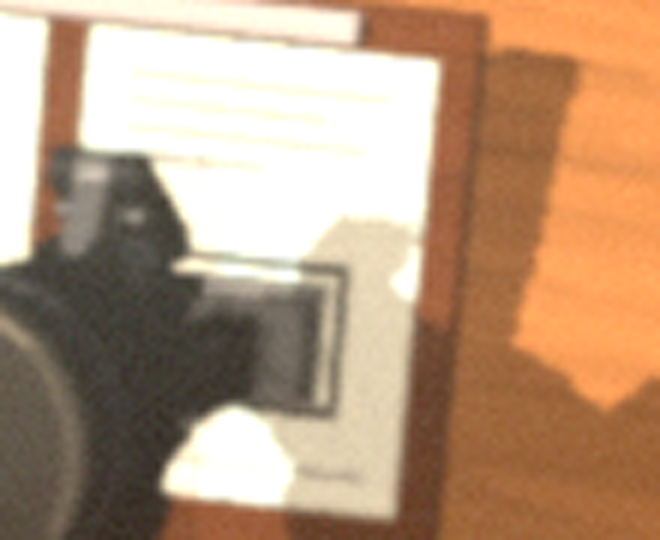

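View pics/side6c.png

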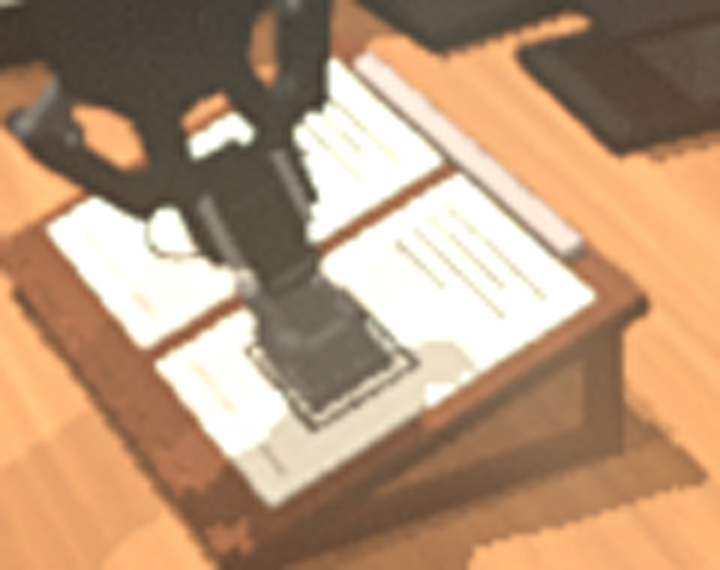

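View pics/wrist6c.png

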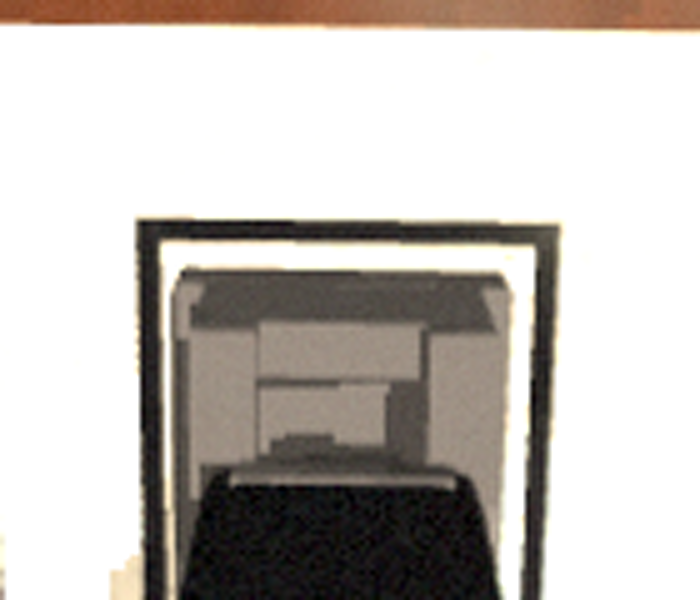

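The foot is inside the frame and parallel to it. In the wrist, side and top views it sits about 0.8 mm too far down the slope. I'll shift it by +0.8 mm EX and press in steps along the board normal, watching the averaged force.

```bash
cat >> r.py <<'E'
FD=FC+.0008*EX
def avg(bot,n=8):
    F=[];M=[]
    for _ in range(n):
        bot.sleep(.03); o=bot.get_obs(); F.append(o["wrist_force"]);M.append(o["wrist_torque"])
    return np.mean(F,0),np.mean(M,0),o
E
python3 - <<'E'
from r import *
from plant import bot,eyes
bot.line_to(FD+N*.091,rate=.02,attitude=AB)
F0,M0,o=avg(bot); print(o["time_s"],F0,M0)
for h in (.088,.086,.084,.081,.078,.0755):
    bot.line_to(FD+N*h,rate=.03)
    F,M,o=avg(bot); F=F-F0
    print(round(o["time_s"],2),h,((o["eef_pos"]-FD)@N).round(4),"n,x,y",F@N,F@EX,F@EY,M-M0)
    if F@N>8: break
for n in ("top","side","wrist"):
    d=eyes.read_camera(n); cv2.imwrite(f"pics/{n}7.png",d["color"]); np.savez(f"{n}7.npz",**d)
    x,y,w,h={"top":(150,150,110,90),"side":(175,115,120,95),"wrist":(220,130,140,120)}[n]
    k=5 if n=="wrist" else 6
    cv2.imwrite(f"pics/{n}7c.png",cv2.resize(np.clip(d["color"][y:y+h,x:x+w].astype(float)*1.4,0,255).astype(np.uint8),None,fx=k,fy=k,interpolation=cv2.INTER_CUBIC))
E
```

```text
15.975 [ 0.0141  0.0927 -1.0453] [-0.0158  0.4241 -0.0142]
16.49 0.088 0.0883 n,x,y 2.7122587438579453 0.7541311721218229 0.09143885257579058 [ 0.0099 -0.1824  0.0058]
17.01 0.086 0.0862 n,x,y 3.313108093549185 1.8156874916118149 -0.08920171044680916 [ 0.094  -0.4515  0.0411]
17.52 0.084 0.0842 n,x,y 4.2052747303133655 2.678177431163798 0.6712903254824809 [ 0.1664 -0.6179  0.0383]
18.04 0.081 0.0811 n,x,y 4.952913184175581 2.5257289990024256 0.011358047362183843 [ 0.1703 -0.7064  0.0439]
18.56 0.078 0.0782 n,x,y 5.603425495694722 2.5688116596939197 0.603591999274703 [ 0.2016 -0.6564  0.0489]
19.07 0.0755 0.0757 n,x,y 6.559489548818741 2.1850195488807636 0.5785421652393445 [ 0.1873 -0.6089  0.0461]
```

View pics/top7c.png

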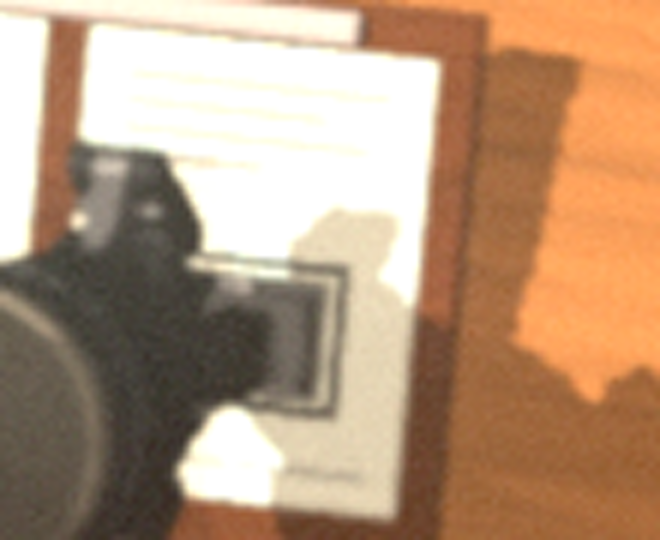

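View pics/side7c.png

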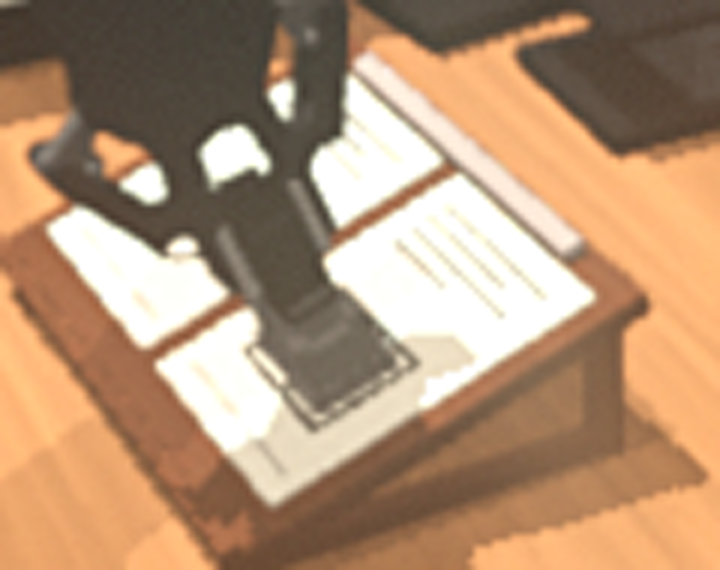

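View pics/wrist7c.png

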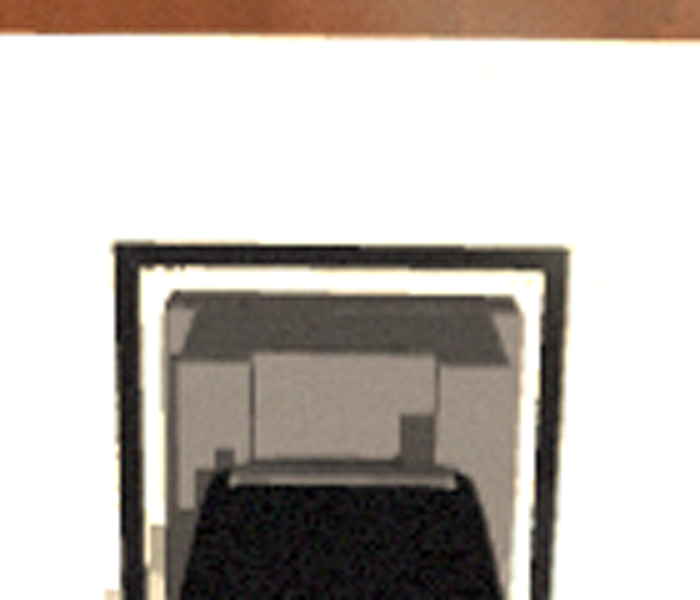

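All three views show the foot flat and centred in the frame, with gaps of about 2.9 mm left, 2.6 mm right and 3.0 mm at the end. I'll press 0.7 mm further to be clearly through most of the stroke, check the force is steady, and hand in.

Run:
```python
from r import *
from plant import bot,eyes
F0=np.array([.0141,.0927,-1.0453])
bot.line_to(FD+N*.0748,rate=.02)
for i in range(3):
    F,M,o=avg(bot,12); print(round(o["time_s"],2),((o["eef_pos"]-FD)@N).round(4),(F-F0)@N,np.linalg.norm(F),np.linalg.norm(F-F0),o["width"],abs(o["qd"]).max())
d=eyes.read_camera("wrist"); np.savez("w8.npz",**d); cv2.imwrite("pics/w8.png",d["color"])
bot.sign_off()
```

```text
19.88 0.075 6.828549034649574 6.233861992857386 7.26979939328783 0.025541440136162413 0.002409034550952595
20.27 0.075 6.938074453095509 6.34817397619652 7.379412277480108 0.02504998756578905 0.001162206416620743
20.68 0.075 6.765478743560645 6.16984057897034 7.205336983149412 0.025078444363295167 0.0015757248384954455
the job is handed in; nothing more can be done
```

View pics/w8.png

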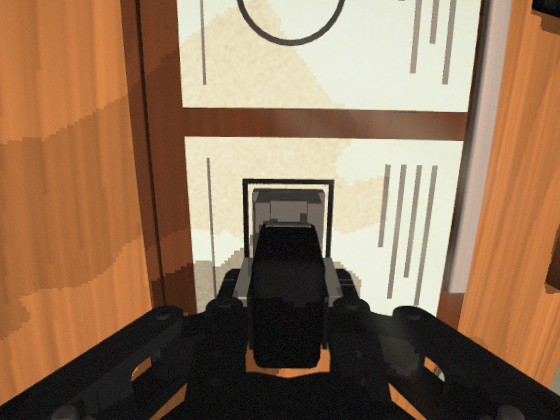

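The job is done and handed in at about 20.7 s of the 48 s allowed. I made the trial impression on the memo block and lifted off. The stamp is now held pressed inside the oblong frame on the sloping board.

- **Trial impression:** on the memo block I pressed to about 12 mm of stroke at about 6.5 N net, then lifted off.
- **Final press:** stroke is 13.5–14.5 mm of 18, estimated from the contact height and the spring force. The force is steady at about 6.8 N along the board's normal, 7.3 N in total.
- **Fit in the frame:** before pressing I corrected a 0.7° turn and about 1 mm of offset. At about 13 mm of stroke, just before the last 0.7 mm, the gaps seen in the wrist camera were about 2.9 and 2.6 mm at the sides and 3.0 mm at the visible end. The last picture shows the foot inside the frame and in line with it; the far end is hidden behind the gripper.
- **Disagreements:** the side and top cameras differed by about 2.5 mm on the board and memo positions. The wrist view gave the stamp's offset in the hand as anything from −0.4 to +2 mm. I settled both by comparing the foot with the frame in the same picture.
- **Sideways load:** about 2 N, up the slope, remains while pressing.
- **Other objects:** I saw no contact with the other stamps, the stapler or the dish, but I didn't measure their positions again at the end.

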